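Close the drying canister to its half-turn vent position

TASK

Pull the drawer of the little wooden chest out to its stop, leave it open, take out the lid with the straight bar grip and set it fully home in the mouth of the grey canister, its two lugs going down through the two notches. Then turn it clockwise, seen from above, against the return spring to half-way, where its bar points at the two straight ridges on the rim, never on to the lock at the round studs, and finish holding it there: the program ends with the lid still gripped, as the spring would turn it back. Leave the stopwatch, chalk holder and pencil box where they are.

Things in the scene. Friction and masses are not known exactly. Their poses are not given: they have to be found in the camera images.
- chest: Fixed pale wooden chest, 220 mm deep (x) x 280 wide (y) x 95 high, origin at the centre of its underside; its front, with one dark wooden drawer, faces its own -x (towards the robot). Its top board is 12 mm thick and its top 95 mm above the bench.
- chest_drawer0 (a joint): Travel of the drawer along the chest's -x, m: 0 shut, 0.150 at its stop; starts 0 to 20 mm open. 1 N friction, 4 N s/m damping; it stays where it is left. Inside 175 mm (x) by 238 (y), floor 22 mm above the bench, walls 51 mm above the floor; fully out, the front 144 mm of the inside is clear of the chest.
- chest_drawer0_handle (a point): Centre of the drawer's steel bar handle: a round bar 11 mm thick, 120 mm long along the chest's y, standing 35 mm out from the drawer front, 57 mm above the bench (38 mm below the chest's top). Moves with the drawer.
- lid: Loose aluminium bayonet lid with a bar grip, about 130 g, 47 mm tall, starting upright on the drawer's floor at any yaw, left or right of the other lid. Origin at the centre of its underside, z up, bar and lugs along its x. Plug 44 mm in diameter, 17 mm tall, its lowest 4 mm tapering to 36 mm; flange 72 mm in diameter, 17 to 23 mm up. Turned half round it is the same.
- knob_lid: Loose aluminium lid of the same plug and flange, but without lugs and with a round knob 24 mm across instead of a bar; it starts in the drawer beside the right one, at least 90 mm centre to centre, and is not wanted.
- canister: Fixed grey steel canister, 92 mm in diameter, 85 mm high, on a foot plate 116 mm in diameter; origin at the centre of its underside, z up. The lid goes in with its x along the canister's x (either way round, play about 0.1 rad); when home its flange lies on the top face and its origin is 68 mm above the canister's origin. It then turns clockwise only.
- canister_mouth (a point): Centre of the canister's top face, 85 mm above the bench. The mouth is 48 mm in diameter in a rim 6 mm thick, with two notches along the canister's +x and -x, at least 18 mm wide, reaching 32 mm from the axis; under the rim the lugs have a space 64 mm across to turn in, with 2 mm of play up and down.
- return_ring (a joint): Spring ring inside the canister that the lid's lugs push round, rad: 0 at rest, growing as the lid turns clockwise; the lugs meet it after about 0.11 rad, so it reads the lid's turn minus 0.11 (about 0.675 at half-way). It pushes back with 0.05 N m at 0 plus 0.1 N m per rad, and turns the lid back when that is let go.
- stopwatch: Chrome stopwatch lying on the bench, 52 mm in diameter, 12 mm thick. Leave it alone.
- chalk_holder: White ceramic cup for chalk, upright, 48 mm in diameter, 55 mm high. Leave it alone.
- pencil_box: Red aluminium pencil box, 190 x 55 x 26 mm, lying on the bench. Leave it alone.
- lid_bar_top (a point): Centre of the top of the lid's grip bar, 47 mm above the lid's origin. The bar is 52 mm long (lid x), 14 mm wide (lid y), 24 mm high above the flange. Below, two lugs stick out of the plug along the lid's +x and -x: 12 mm wide, out to 30 mm from the axis, 4 to 9 mm above the lid's underside.
- half_mark (a point): Middle of the top of one of the two straight radial ridges on the rim (8 mm long, 4 wide, 3 high, 38 to 46 mm from the axis, one on either side), 0.785 rad (45 degrees) clockwise from the canister's +x and -x: half-way, when the bar points at them.
- lock_mark (a point): Top of one of the two round studs on the rim (7 mm across, 4 high), 1.57 rad clockwise from the canister's +x and -x: the locked place, not to be reached; locking begins at a turn of 1.15 rad.
There are look-alikes about, which are no part of the job. Leave any green or orange look-alike of the canister alone.

How it is judged:
By the outcome, as a careful person would: the job done as asked, in the order asked, and still so for the second after the job is handed in, while the arm keeps its last pose, push and grip.
It also fails if it takes over 58 s, if anything falls off the work surface, if the arm or the gripper's body presses on something with over 40 N, if the wrist force passes 120 N, or if a joint passes its speed limit or range.

ROBOT

A 6-joint arm with a two-finger parallel gripper is mounted at the origin on the work surface. World frame = base frame: x ahead of the robot, y to its left, z up, the work surface at z = 0. Lengths are in m, angles in rad, forces in N, time in s.
With the tool pointing down it reaches from about 0.3 to 0.775 m from the base axis. Payload 14.6 kg.
Tool frame: the origin (TCP) lies at the very end of the fingers, on their centre line; the grasp point (between the pads) lies 19 mm behind it; z points along the fingers, y is the line along which they close (so a half turn about z gives the same grasp; the last joint's range is limited). The gripper opens to 94 mm and grips with 3 to 60 N. Pads are 16 mm wide; open, the fingers measure 119 mm over their backs; the gripper's body (75 mm by 177 mm) begins 78 mm behind the grasp point.
Start: joints at [-1.385, 0.3, 1.521, -0, 1.321, -0.067], TCP at [0.138, -0.533, 0.205] pointing down, gripper open.
Joint ranges: [-3.03, 3.03], [-0.79, 2.21], [0.23, 2.52], [-1.04, 4.18], [0, 3.07], [-2.55, 2.55]. Speed limits (rad/s): [2.22, 2.22, 2.57, 3.14, 3.14, 3.14].

INTERFACE

Orientations are given as [roll, pitch, yaw] about the fixed x, y, z axes, in that order (R = Rz(yaw) Ry(pitch) Rx(roll)).
In Python, from station import status, vision, order, silhouettes gives the robot as it stands. The module is installed in compiled form; this text tells all that it offers.
- The arm moves only by the shell command python3 -m pendant 'ROWS' [FORCE]. ROWS is JSON, one flat list of numbers, 7 for each row, row after row: the shift along the tool's x, y, z in units of 500 mm (1.0 is 500 mm), then the turn, a rotation vector about the tool's x, y, z in units of 90 degrees (1.0 is 90 degrees), then the opening, from -1 (shut) to 1 (fully open). A call has 1 to 12 rows; each row is the pose to reach, as a shift and turn from the pose commanded when the call began, along the tool's axes at that moment; what a row does not reach only later rows make up. A row lasts 1/10 s, in which the tool goes at most 50 mm and 8.59 degrees, less where a joint would pass 70% of its speed; a pose out of reach is approached as far as the arm can. A call with a number of a shift or a turn outside -1 to 1 is refused whole. A call with a gripper value outside its range is refused whole. The fingers move at their own pace and stop on an object; FORCE is the grip in N (left out, the last holds). Time passes only in rows, so rows that repeat a pose let the fingers close. It gives the time, the measured TCP pose, the force, the opening and the grip force at its end, in the units of the state.
- status.get_obs(): the state, without advancing time (a new reading comes with each control period).
- vision.camera(name): name is "side" or "top" or "wrist"; returns a dict with "pixels" (420x560x3 uint8, red, green, blue), "K" (3x3 intrinsics, pixels), "R" (3x3) and "t" (3): a world point X has camera coordinates R X + t. Camera axes: x right, y down, z forward; pixel columns grow to the right and rows downward; lengths in m; the calibration is good to about 2 mm. A picture is of the moment at which its call begins. There is no depth.
- order.hand_in(): hands the job in; it is judged then, once.
Trained networks look in a picture, given as the dict that the camera call returned (one of the last four; its "shot" number tells which), for a name from the list of things; names that differ only in an ending like _2 or _b are one class to them, and where a whole thing is asked for, a point or a joint stands for the part that bears it (a point fixed in the world has none). Each returns a list of dicts, best first, with "score" (0 to 1); they miss things now and then, are a little off and sometimes report something else, mostly with a low value. They report only what shows in the picture. A call takes as long as a camera call. They do not tell look-alikes from the thing itself.
- silhouettes(target, picture): "region" (420x560 bool, what is visible of it) and "extent" ([left, top, right, bottom] in pixels, round what is visible of it).
The state is a dict: "time_s": time; "qpos": joint angles; "joint_vel": joint speeds; "tau": joint torques, N m; "ee_pos": TCP position; "eef_rot": TCP orientation; "force": force on the tool from outside, world axes, zero at the start; "moment": the same for the moment, N m; "grip_width": finger opening in m; "grip_force": force on a finger pad.
Only numpy, scipy, OpenCV 4.12 (cv2) and the standard library are available. Lean on these libraries where they do the work, as an engineer would, in place of code of your own. Each camera call takes 0.05 s, during which the arm holds its last target. There are 200 camera calls.

## Working session

There is one attempt and no reset: what is moved stays moved. The work goes in short steps, Python scripts to look and compute and a shell command to move; the robot and the scene stay as the last step left them, time stands still between calls to the robot, and variables do not carry over. Pictures are saved under pics/ and viewed, at most 10 in all, crops included, and the job is handed in when it is done.

```bash
mkdir -p pics; cat > h.py <<'E'
import numpy as np, cv2
from station import status, vision, order, silhouettes
def ray(p,u,v):
    d=p["R"].T@np.linalg.inv(p["K"])@np.array([u,v,1.]); return -p["R"].T@p["t"], d/np.linalg.norm(d)
def atz(p,u,v,z):
    c,d=ray(p,u,v); return c+d*(z-c[2])/d[2]
def proj(p,X):
    q=p["K"]@(p["R"]@np.asarray(X,float)+p["t"]); return q[:2]/q[2]
def tri(obs):
    A=np.zeros((3,3));b=np.zeros(3);r=[ray(*o) for o in obs]
    for c,d in r:
        M=np.eye(3)-np.outer(d,d);A+=M;b+=M@c
    X=np.linalg.solve(A,b); return X,[float(np.linalg.norm((np.eye(3)-np.outer(d,d))@(X-c))) for c,d in r]
def save(p,n): cv2.imwrite("pics/"+n,p["pixels"][:,:,::-1])
E
python3 - <<'E'
from h import *
s=status.get_obs(); print(s)
for n in("top","side"):
    p=vision.camera(n); save(p,n+"0.png"); print(n,(-p["R"].T@p["t"]).round(3), p["R"][2].round(2))
    for t in("chest","chest_drawer0_handle","lid","knob_lid","canister","stopwatch","chalk_holder","pencil_box"):
        for o in silhouettes(t,p)[:3]:
            ys,xs=np.nonzero(o["region"]); e=o["extent"]
            print(t,round(o["score"],2),[int(a) for a in e],atz(p,xs.mean(),ys.mean(),.05).round(3))
E
```

```text
{'time_s': 0.0, 'qpos': array([-1.38461523e+00,  3.00473241e-01,  1.52159794e+00,  1.10525776e-05,
        1.32070947e+00, -6.65791563e-02]), 'joint_vel': array([-0.00041684, -0.00197876,  0.00033046, -0.00010279,  0.00063202,
        0.00014986]), 'tau': array([ 2.50374520e-03, -5.31799436e+01, -3.52736700e+01,  7.08993548e-02,
        2.43677414e-02, -7.89369074e-05]), 'ee_pos': array([ 0.13750309, -0.53225281,  0.20487803]), 'eef_rot': array([-3.14040801e+00, -8.97185528e-05,  2.52757461e-01]), 'force': array([-0.46949027, -0.64300177, -0.06959583]), 'moment': array([-0.01903057, -0.01220203, -0.03963988]), 'grip_force': 0.0, 'grip_width': 0.09387346975780957}
top [0.275 0.094 1.269] [ 0.21  0.01 -0.98]
chest 0.66 [352, 87, 477, 199] [ 0.72 -0.22  0.05]
chest_drawer0_handle 0.59 [360, 168, 471, 198] [ 0.613 -0.217  0.05 ]
knob_lid 0.41 [290, 135, 305, 157] [0.698 0.069 0.05 ]
canister 0.62 [139, 151, 191, 198] [0.614 0.392 0.05 ]
canister 0.41 [221, 192, 266, 248] [0.5   0.192 0.05 ]
stopwatch 0.73 [293, 263, 317, 282] [0.383 0.047 0.05 ]
chalk_holder 0.8 [290, 136, 305, 158] [0.697 0.07  0.05 ]
pencil_box 0.94 [145, 214, 175, 291] [0.428 0.391 0.05 ]
side [ 0.524 -0.562  0.852] [ 0.04  0.64 -0.77]
chest 0.79 [296, 261, 478, 420] [ 0.723 -0.221  0.05 ]
chest 0.24 [292, 274, 349, 417] [ 0.607 -0.224  0.05 ]
chest_drawer0_handle 0.83 [293, 276, 349, 418] [ 0.608 -0.223  0.05 ]
canister 0.81 [159, 166, 213, 220] [0.338 0.2   0.05 ]
canister 0.63 [273, 108, 314, 162] [0.616 0.379 0.05 ]
canister 0.59 [233, 165, 278, 223] [0.504 0.179 0.05 ]
stopwatch 0.67 [195, 244, 220, 269] [0.391 0.013 0.05 ]
stopwatch 0.66 [291, 276, 348, 418] [ 0.608 -0.223  0.05 ]
chalk_holder 0.73 [333, 215, 356, 244] [0.695 0.056 0.05 ]
pencil_box 0.79 [190, 135, 259, 164] [0.434 0.357 0.05 ]
```

View pics/top0.png

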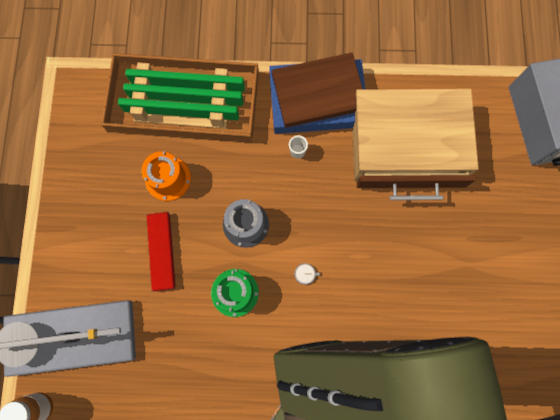

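View pics/side0.png

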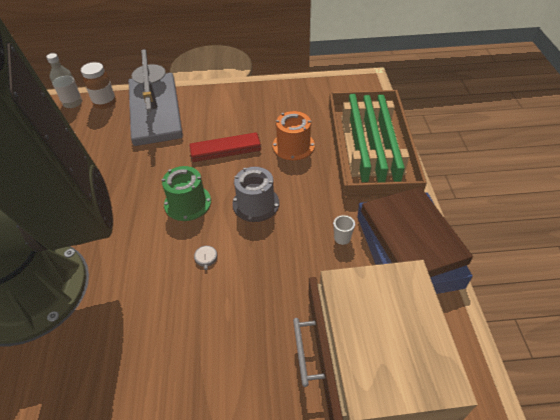

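The grey canister (top 245,222; side 256,193) is the place. Its look-alikes are green (top 235,291) and orange (166,175). The handle is a steel bar running top (391,197)–(442,199). Next I'll work out a look pose above the handle.

```bash
cat >> h.py <<'E'
from scipy.spatial.transform import Rotation as Ro
def go(pos,yaw,s=None):
    """units for a move to tool-down pose"""
    s=s or status.get_obs(); R0=Ro.from_euler('xyz',s["eef_rot"]).as_matrix()
    d=R0.T@(np.asarray(pos)-s["ee_pos"])/.5
    w=Ro.from_matrix(R0.T@Ro.from_euler('xyz',[np.pi,0,yaw]).as_matrix()).as_rotvec()/(np.pi/2)
    print("go",d.round(4),w.round(4)); return d,w
E
python3 - <<'E'
from h import *
p=vision.camera("wrist"); s=status.get_obs(); R0=Ro.from_euler('xyz',s["eef_rot"]).as_matrix()
c=-p["R"].T@p["t"]; print("cam in tool",R0.T@(c-s["ee_pos"]),"\n",(p["R"]@R0).round(2),p["K"][0,0])
a=vision.camera("top");
for u in((391,197),(442,199)): print(atz(a,*u,.057).round(3))
a=vision.camera("side")
for u in((297,322),(305,382)): print(atz(a,*u,.057).round(3))
go([.50,-.22,.25],np.pi/2)
E
```

```text
cam in tool [ 0.0728215  -0.00150082 -0.17914161] 
 [[-0.    1.    0.  ]
 [-0.97 -0.   -0.25]
 [-0.25 -0.    0.97]] 330.1416336302122
[ 0.57  -0.159  0.057]
[ 0.568 -0.281  0.057]
[ 0.568 -0.162  0.057]
[ 0.57  -0.276  0.057]
go [ 0.8582 -0.4238 -0.0891] [-0.    -0.    -0.839]
```

```bash
python3 -m pendant '[0.991,-0.388,0.17,0,0,-0.839,-0.36,0.991,-0.388,0.17,0,0,-0.839,-0.36,0.991,-0.388,0.17,0,0,-0.839,-0.36,0.991,-0.388,0.17,0,0,-0.839,-0.36,0.991,-0.388,0.17,0,0,-0.839,-0.36,0.991,-0.388,0.17,0,0,-0.839,-0.36,0.991,-0.388,0.17,0,0,-0.839,-0.36,0.991,-0.388,0.17,0,0,-0.839,-0.36,0.991,-0.388,0.17,0,0,-0.839,-0.36,0.991,-0.388,0.17,0,0,-0.839,-0.36,0.991,-0.388,0.17,0,0,-0.839,-0.36,0.991,-0.388,0.17,0,0,-0.839,-0.36]' 20
python3 - <<'E'
from h import *
s=status.get_obs(); print(s["time_s"],s["ee_pos"],s["eef_rot"],s["grip_width"])
p=vision.camera("wrist"); save(p,"w1.png")
for y in(-.16,-.22,-.28): print(proj(p,[.569,y,.057]).round(1))
go([.569,-.22,.04],np.pi/2)
E
```

```text
time_s: 2.25
ee_pos: [0.5711, -0.2175, 0.1191]
eef_rot: [-3.141, -0.001, 1.575]
force: [-0.4, -0.3, -0.5]
grip_width: 0.0302
grip_force: 0.0
2.25 [ 0.57109663 -0.21753554  0.11908106] [-3.14066212e+00 -9.50458212e-04  1.57474824e+00] 0.03019445287589125
[277.3 149.4]
[277.1 228.9]
[277.  299.5]
go [-0.0017 -0.0011  0.159 ] [-0.0007 -0.0003  0.0018]
```

View pics/w1.png

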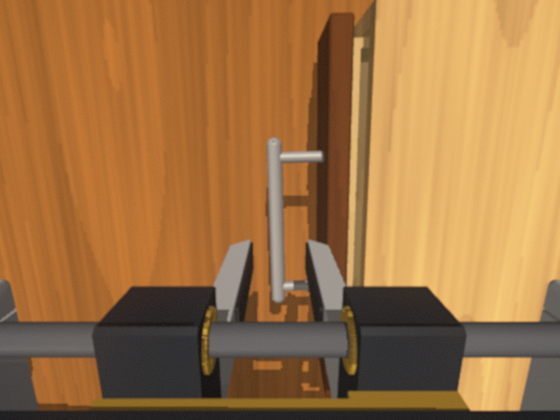

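The bar runs from (273,143) to (279,298) and is centred between the fingers, with a gap on each side. The drawer is already slightly open. I'll go down and grip.

```bash
python3 -m pendant '[0,-0.002,0.08,0,0,0,-0.36,0,-0.002,0.158,0,0,0,-0.36,0,-0.002,0.158,0,0,0,-0.36,0,-0.002,0.158,0,0,0,-1,0,-0.002,0.158,0,0,0,-1,0,-0.002,0.158,0,0,0,-1]' 20
```

```text
time_s: 2.9
ee_pos: [0.5687, -0.2214, 0.0438]
eef_rot: [3.138, 0.001, 1.57]
force: [-0.8, -0.9, 7.7]
grip_width: 0.0102
grip_force: 20.0
```

```bash
python3 -m pendant '[-0.001,-0.03,0,0,0,0,-1,-0.003,-0.07,0,0,0,0,-1,-0.005,-0.11,0,0,0,0,-1,-0.006,-0.15,0,0,0,0,-1,-0.008,-0.19,0,0,0,0,-1,-0.009,-0.22,0,0,0,0,-1,-0.010,-0.24,0,0,0,0,-1]'
```

```text
time_s: 3.6
ee_pos: [0.4481, -0.2252, 0.0436]
eef_rot: [3.139, -0.0, 1.571]
force: [1.7, 12.0, 12.1]
grip_width: 0.0102
grip_force: 20.0
```

```bash
python3 -m pendant '[-0.0008,-0.01,0,0,0,0,-1,-0.0012,-0.02,0,0,0,0,-1,-0.0016,-0.03,0,0,0,0,-1,-0.0018,-0.036,0,0,0,0,-1]'
```

```text
time_s: 4.0
ee_pos: [0.4307, -0.2257, 0.0436]
eef_rot: [3.139, -0.001, 1.571]
force: [0.8, 15.3, 14.2]
grip_width: 0.01
grip_force: 20.0
```

```bash
python3 -m pendant '[0.003,-0.010,0,0,0,0,-1,0.003,-0.020,0,0,0,0,-1,0.003,-0.03,0,0,0,0,-1,0.003,-0.036,0,0,0,0,-1,0.003,-0.036,0,0,0,0,-1]'
```

```text
time_s: 4.5
ee_pos: [0.4172, -0.2258, 0.0438]
eef_rot: [3.128, 0.004, 1.57]
force: [41.2, 5.5, -17.8]
grip_width: 0.0323
grip_force: 20.1
```

```bash
python3 -m pendant '[0,0.012,0,0,0,0,-0.36,0,0.028,0,0,0,0,-0.36,0,0.028,0,0,0,0,-0.36]'; python3 - <<'E'
from h import *
for n in ("wrist","side"):
    p=vision.camera(n); save(p,n+"2.png")
    if n=="side":
        for t in("lid","knob_lid","chest_drawer0_handle"):
            for o in silhouettes(t,p)[:2]: print(t,o["score"],o["extent"])
E
```

```text
time_s: 4.8
ee_pos: [0.4267, -0.2254, 0.0422]
eef_rot: [3.141, 0.001, 1.571]
force: [-0.2, -0.7, 1.0]
grip_width: 0.0295
grip_force: 0.0
lid 0.69 [284.1, 362.1, 329.8, 402.3]
knob_lid 0.92 [267.9, 308.7, 307.8, 349.4]
chest_drawer0_handle 0.87 [220.1, 279.7, 349.3, 419.2]
chest_drawer0_handle 0.54 [236.2, 167.9, 278.4, 222.9]
```

View pics/wrist2.png

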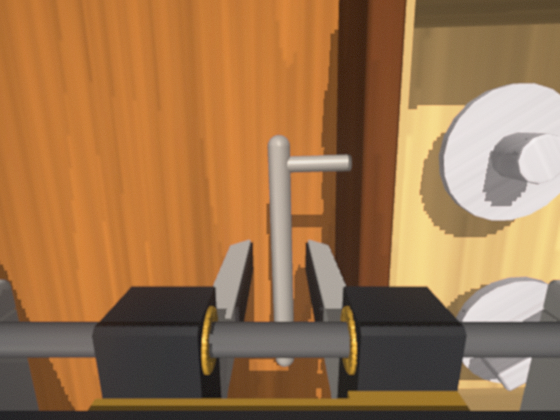

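Fingers are clear of the bar, and the knob lid is at (520,150), with the bar lid lower right at (510,335). I'll lift and look down on both.

```bash
python3 -m pendant '[0,0,-0.1,0,0,0,-0.36,0,0,-0.2,0,0,0,-0.36,0,0,-0.3,0,0,0,-0.36,-0.06,0.10,-0.4,0,0,0,-0.2,-0.06,0.16,-0.4,0,0,0,-0.2,-0.06,0.16,-0.4,0,0,0,-0.2,-0.06,0.16,-0.4,0,0,0,-0.2]'
python3 - <<'E'
from h import *
T={}
for n in ("wrist","side","top"):
    p=vision.camera(n); save(p,n+"3.png")
    for t in("lid","knob_lid"):
        for o in silhouettes(t,p)[:2]:
            ys,xs=np.nonzero(o["region"]); print(n,t,round(o["score"],2),np.round(o["extent"]),atz(p,xs.mean(),ys.mean(),.05).round(3))
E
```

```text
time_s: 5.75
ee_pos: [0.5058, -0.2551, 0.2406]
eef_rot: [-3.14, -0.001, 1.571]
force: [-0.3, -1.0, -0.0]
grip_width: 0.0376
grip_force: 0.0
wrist lid 0.79 [306. 175. 368. 236.] [ 0.57  -0.272  0.05 ]
wrist knob_lid 0.96 [287.  76. 354. 145.] [ 0.548 -0.165  0.05 ]
side lid 0.63 [287. 364. 325. 404.] [ 0.571 -0.28   0.05 ]
side knob_lid 0.79 [266. 309. 308. 347.] [ 0.551 -0.175  0.05 ]
top lid 0.67 [423. 188. 453. 212.] [ 0.572 -0.273  0.05 ]
top knob_lid 0.77 [378. 193. 410. 221.] [ 0.551 -0.166  0.05 ]
```

View pics/wrist3.png

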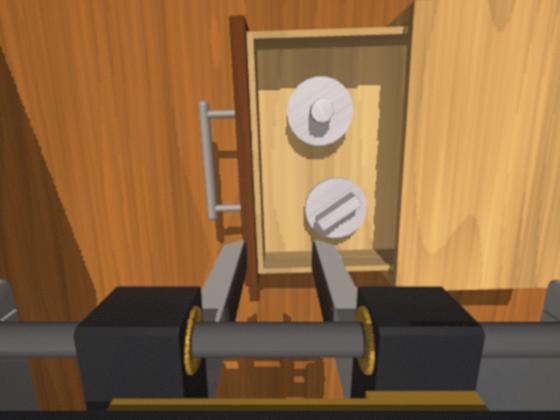

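```bash
python3 - <<'E'
import cv2,numpy as np
a=cv2.imread("pics/wrist3.png")[60:260,190:420]; a=cv2.resize(a,None,fx=3,fy=3,interpolation=cv2.INTER_CUBIC)
cv2.imwrite("pics/c3.png",a)
E
```

```text
(no output)
```

View pics/c3.png

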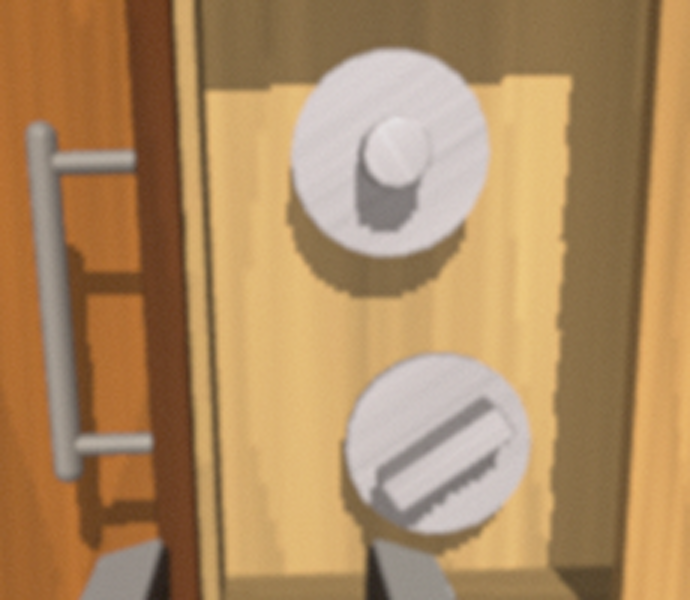

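```bash
python3 - <<'E'
from h import *
p=vision.camera("wrist"); o=[190,60]
Q=[atz(p,u/3+190,v/3+60,.069) for u,v in((497,407),(515,433),(402,512),(383,480))]
for q in Q: print(q.round(4))
c=np.mean(Q,0); d=(Q[0]+Q[1]-Q[2]-Q[3])/2; print("bar centre",c.round(4),"len",np.linalg.norm(d),"w",np.linalg.norm(Q[0]-Q[1]),"yaw",np.arctan2(d[1],d[0]))
# flange circle at z .045
r=silhouettes("lid",p)[0]["region"]; ys,xs=np.nonzero(r)
P=np.array([atz(p,x,y,.045) for x,y in zip(xs,ys)]);print("flange",P.min(0),P.max(0))
h=[atz(p,u/3+190,v/3+60,.057) for u,v in((40,122),(69,480))]; print("handle",h,np.mean(h,0))
for u,v in((660,0),(650,200),(632,500)): print("chest edge",atz(p,u/3+190,v/3+60,.095).round(4))
# height from two views: correlate the lid's region centre wrist/side
t=vision.camera("top"); s=vision.camera("side")
for n in("lid","knob_lid"):
    ob=[]
    for q in(p,s,t):
        a,b=[m.mean() for m in np.nonzero(silhouettes(n,q)[0]["region"])]; ob.append((q,b,a))
    print(n,tri(ob))
cv2.imwrite("pics/s3.png",cv2.resize(np.hstack([s["pixels"][340:420,260:360],s["pixels"][155:235,220:320]])[:,:,::-1],None,fx=4,fy=4,interpolation=cv2.INTER_CUBIC))
E
```

```text
[ 0.5884 -0.2551  0.069 ]
[ 0.5956 -0.2648  0.069 ]
[ 0.5553 -0.2951  0.069 ]
[ 0.5479 -0.2827  0.069 ]
bar centre [ 0.5718 -0.2744  0.069 ] len 0.04965894818410475 w 0.012042878918321228 yaw 0.6207621945083754
flange [ 0.53531301 -0.30963253  0.045     ] [ 0.60620014 -0.23836469  0.045     ]
handle [array([ 0.42586287, -0.15596111,  0.057     ]), array([ 0.42934098, -0.28603105,  0.057     ])] [ 0.42760192 -0.22099608  0.057     ]
chest edge [ 0.6244 -0.1234  0.095 ]
chest edge [ 0.6271 -0.1823  0.095 ]
chest edge [ 0.6306 -0.2823  0.095 ]
lid (array([ 0.57265921, -0.27596108,  0.03915188]), [0.0019731630806583346, 0.0013233480009948277, 0.002610885426733262])
knob_lid (array([ 0.55178079, -0.16716571,  0.03790165]), [0.0034858446646580557, 0.0014864253870517678, 0.0025493111711346666])
```

View pics/s3.png

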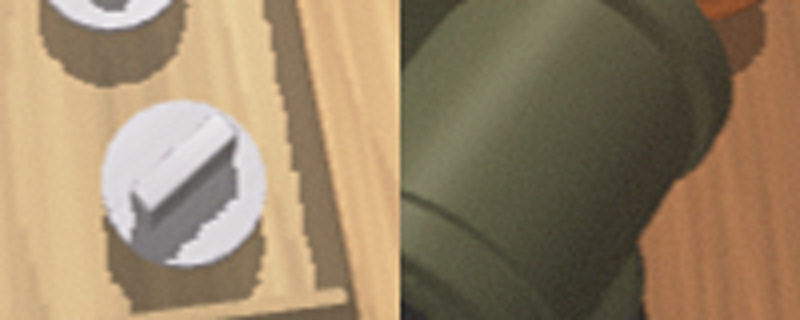

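The lid with the bar (wrist 336,207) is the one wanted, and the knob lid (320,111) isn't. The close crop shows a straight bar at yaw 0.62. Flange measures 71 mm and its heights fit, so the grasp comes next.

```bash
python3 -m pendant '[-0.039,0.132,0.1,0,0,0.605,-0.15,-0.039,0.132,0.2,0,0,0.605,-0.15,-0.039,0.132,0.24,0,0,0.605,-0.15,-0.039,0.132,0.24,0,0,0.605,-0.15,-0.039,0.132,0.24,0,0,0.605,-0.15,-0.039,0.132,0.24,0,0,0.605,-0.15,-0.039,0.132,0.24,0,0,0.605,-0.15,-0.039,0.132,0.24,0,0,0.605,-0.15]'
python3 - <<'E'
from h import *
s=status.get_obs(); print(s["time_s"]); go([.5718,-.2744,.048],.621)
p=vision.camera("wrist"); print(proj(p,[.5718,-.2744,.069]))
a=p["pixels"][100:380,120:440]; cv2.imwrite("pics/w4.png",cv2.resize(a[:,:,::-1],None,fx=2,fy=2))
E
```

```text
time_s: 7.5
ee_pos: [0.5718, -0.2746, 0.1214]
eef_rot: [-3.141, 0.0, 0.62]
force: [0.1, 0.5, -0.3]
grip_width: 0.0399
grip_force: 0.0
7.5
go [ 0.0003 -0.0003  0.1467] [-0.0001  0.     -0.0008]
[280.7805799  227.95296369]
```

View pics/w4.png

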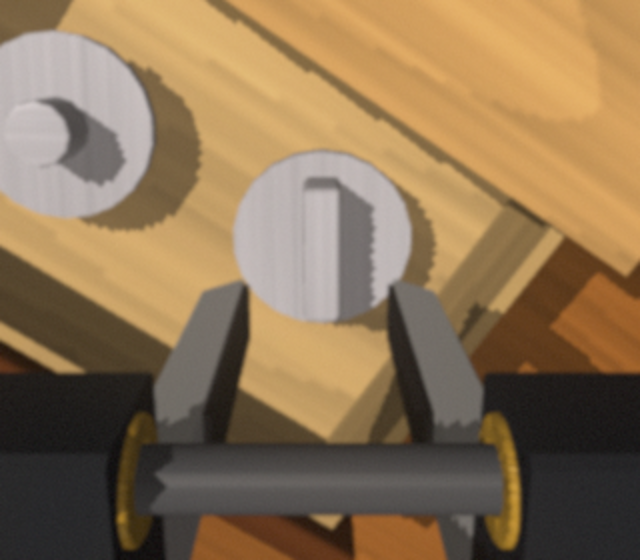

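The bar stands upright in the view, centred at (280,227) between the fingers, matching the projection. I'll go down, grip and lift.

```bash
python3 -m pendant '[0,0,0.07,0,0,0,-0.15,0,0,0.13,0,0,0,-0.15,0,0,0.146,0,0,0,-0.15,0,0,0.146,0,0,0,-0.15,0,0,0.146,0,0,0,-1,0,0,0.146,0,0,0,-1,0,0,0.146,0,0,0,-1,0,0,0.146,0,0,0,-1]' 40; python3 -m pendant '[0,0,-0.06,0,0,0,-1,0,0,-0.14,0,0,0,-1,0,0,-0.22,0,0,0,-1,0,0,-0.30,0,0,0,-1,0,0,-0.34,0,0,0,-1,0,0,-0.34,0,0,0,-1]'
python3 - <<'E'
from h import *
t=vision.camera("top"); s=vision.camera("side")
for n,p in(("t",t),("s",s)):
    for o in silhouettes("canister",p)[:3]:
        ys,xs=np.nonzero(o["region"]);px=p["pixels"][o["region"]].mean(0); print(n,round(o["score"],2),np.round(o["extent"]),px.round(),atz(p,xs.mean(),ys.mean(),.045).round(3))
E
```

```text
time_s: 8.35
ee_pos: [0.572, -0.2748, 0.0491]
eef_rot: [3.141, -0.0, 0.621]
force: [0.9, -1.0, 3.6]
grip_width: 0.0136
grip_force: 40.0
time_s: 8.95
ee_pos: [0.5726, -0.2751, 0.2218]
eef_rot: [3.137, -0.002, 0.62]
force: [-1.0, 0.2, -1.0]
grip_width: 0.0135
grip_force: 40.0
t 0.89 [213. 267. 259. 315.] [ 59. 142.  73.] [0.335 0.212 0.045]
t 0.72 [145. 151. 192. 199.] [195. 106.  25.] [0.614 0.393 0.045]
t 0.64 [223. 200. 270. 248.] [109. 106. 106.] [0.5   0.193 0.045]
s 0.92 [247. 190. 278. 218.] [78. 76. 75.] [0.523 0.149 0.045]
s 0.69 [277. 110. 315. 153.] [167. 108.  71.] [0.624 0.407 0.045]
```

```bash
python3 -m pendant '[0.21,-0.84,-0.056,0,0,0,-1,0.21,-0.84,-0.056,0,0,0,-1,0.21,-0.84,-0.056,0,0,0,-1,0.21,-0.84,-0.056,0,0,0,-1,0.21,-0.84,-0.056,0,0,0,-1,0.21,-0.84,-0.056,0,0,0,-1,0.21,-0.84,-0.056,0,0,0,-1,0.21,-0.84,-0.056,0,0,0,-1,0.21,-0.84,-0.056,0,0,0,-1,0.21,-0.84,-0.056,0,0,0,-1,0.21,-0.84,-0.056,0,0,0,-1,0.21,-0.84,-0.056,0,0,0,-1]'
python3 - <<'E'
from h import *
p=vision.camera("wrist"); save(p,"w5.png"); np.savez("w5.npz",**p)
for o in silhouettes("canister",p)[:3]: print(round(o["score"],2),np.round(o["extent"]))
u,v=proj(p,[.5,.19,.085]); print(u,v)
u0,v0=int(u)-80,max(0,int(v)-60); print(u0,v0)
cv2.imwrite("pics/c5.png",cv2.resize(p["pixels"][v0:v0+150,u0:u0+160,::-1],None,fx=4,fy=4,interpolation=cv2.INTER_CUBIC))
E
```

```text
time_s: 10.35
ee_pos: [0.4132, 0.1273, 0.2457]
eef_rot: [-3.141, 0.001, 0.62]
force: [0.4, -0.1, -1.3]
grip_width: 0.0136
grip_force: 40.0
0.95 [127. 147. 235. 252.]
0.75 [229.  31. 324. 142.]
279.8919537446227 88.83471806716484
199 28
```

View pics/c5.png

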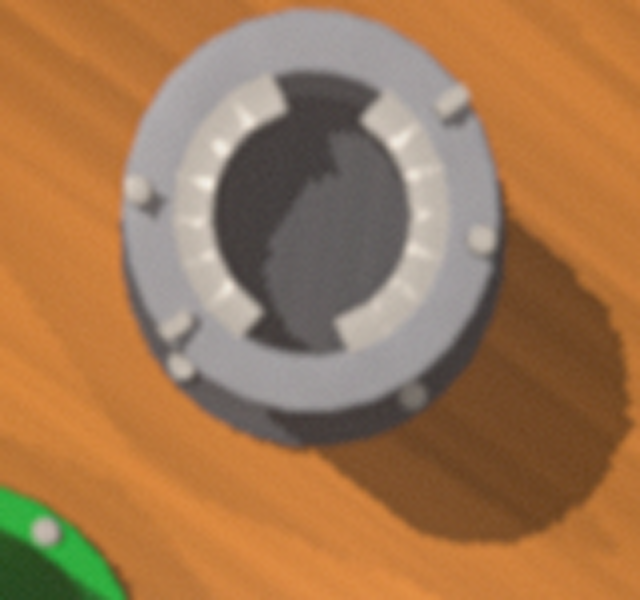

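```bash
python3 - <<'E'
from h import *
p=dict(np.load("w5.npz")); f=lambda u,v,z: atz(p,u/4+199,v/4+28,z)
def ln(a,b,z):
    A,B=f(*a,z),f(*b,z); d=A-B; return ((A+B)/2).round(4),round(np.linalg.norm(d)*1e3,1),round(np.degrees(np.arctan2(d[1],d[0])),1)
print("stud",ln((138,188),(482,236),.089)); print("ridge",ln((452,100),(177,323),.088))
print("notch",ln((328.5,82),(297.5,344),.085)); print("notch in",ln((325,114),(299,321.5),.085))
# circle fit on rim outline
from scipy.optimize import least_squares
P=np.array([f(*q,.085) for q in((311,10),(122,215),(500,215),(311,412),(200,50),(430,55))])
r=least_squares(lambda x:np.hypot(P[:,0]-x[0],P[:,1]-x[1])-x[2],[.5,.19,.046]);print(r.x.round(4),r.fun.round(4))
# second view
t=vision.camera("top"); s=vision.camera("side")
print("top px of mouth",proj(t,[*r.x[:2],.085]).round(1),"side",proj(s,[*r.x[:2],.085]).round(1))
C=[]
for n,q,(a,b) in(("t",t,(200,150)),("s",s,(210,140))):
    w=q["pixels"][b:b+110,a:a+100,::-1]; C.append(cv2.resize(w,None,fx=4,fy=4,interpolation=cv2.INTER_CUBIC))
cv2.imwrite("pics/c6.png",np.hstack(C))
E
```

```text
stud (array([0.5036, 0.1963, 0.089 ]), np.float64(82.6), np.float64(118.0))
ridge (array([0.5035, 0.196 , 0.088 ]), np.float64(82.6), np.float64(-17.3))
notch (array([0.5035, 0.1957, 0.085 ]), np.float64(59.7), np.float64(28.2))
notch in (array([0.5027, 0.1954, 0.085 ]), np.float64(47.4), np.float64(27.8))
[0.5029 0.1957 0.0455] [ 0.      0.0002  0.     -0.0001 -0.0002  0.    ]
top px of mouth [242.3 218.7] side [253.1 179.4]
```

View pics/c6.png

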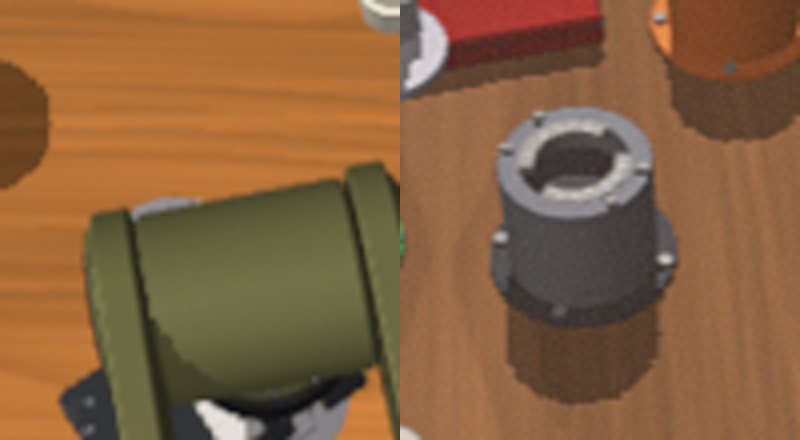

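The grey canister's mouth is at (0.503, 0.196). Studs, ridges and notches all agree on a yaw of 28°, and the side view fits within 1.5 px. I'll bring the lid above it.

```bash
python3 -m pendant '[0.09,-0.003,0,0,0,0.0834,-1,0.18,-0.006,0,0,0,0.0834,-1,0.226,-0.0075,0.05,0,0,0.0834,-1,0.226,-0.0075,0.12,0,0,0.0834,-1,0.226,-0.0075,0.18,0,0,0.0834,-1,0.226,-0.0075,0.2,0,0,0.0834,-1,0.226,-0.0075,0.2,0,0,0.0834,-1,0.226,-0.0075,0.2,0,0,0.0834,-1]'
python3 - <<'E'
from h import *
go([.5032,.1958,.0951],.489)
s=vision.camera("side")
for n in("lid","canister"):
    for o in silhouettes(n,s)[:2]: print(n,round(o["score"],2),np.round(o["extent"]))
t=status.get_obs(); lp=t["ee_pos"]
# side-view check of lid vs canister: flange extent predicted vs seen
a=np.linspace(0,6.28,60); 
for nm,c,r,z in(("flange",lp,.036,(lp[2]-.0271+.017,lp[2]-.0271+.023)),("can",[.5032,.1958],.046,(.085,))):
    q=np.array([proj(s,[c[0]+r*np.cos(b),c[1]+r*np.sin(b),zz]) for b in a for zz in z]); print(nm,q.min(0).round(1),q.max(0).round(1))
E
```

```text
time_s: 11.35
ee_pos: [0.5035, 0.1968, 0.148]
eef_rot: [3.141, -0.002, 0.489]
force: [0.1, -0.3, -0.3]
grip_width: 0.0136
grip_force: 40.0
go [-0.0018  0.0015  0.1057] [ 0.0002 -0.0012 -0.    ]
lid 0.65 [235. 150. 269. 171.]
canister 0.94 [233. 169. 278. 222.]
canister 0.77 [276. 108. 313. 158.]
flange [235.4 149.7] [267.7 173.8]
can [233.6 165.6] [273.  193.9]
```

```bash
python3 -m pendant '[-0.002,0.002,0.03,0,0,0,-1,-0.002,0.002,0.06,0,0,0,-1,-0.002,0.002,0.07,0,0,0,-1,-0.002,0.002,0.076,0,0,0,-1,-0.002,0.002,0.082,0,0,0,-1,-0.002,0.002,0.086,0,0,0,-1,-0.002,0.002,0.09,0,0,0,-1,-0.002,0.002,0.09,0,0,0,-1]'
```

```text
time_s: 12.3
ee_pos: [0.5026, 0.1956, 0.1015]
eef_rot: [3.142, -0.0, 0.489]
force: [0.4, 0.8, -1.2]
grip_width: 0.0133
grip_force: 40.0
```

The lugs are in the notches with no contact force. Now the rest of the way down.

```bash
python3 -m pendant '[0,0,0.005,0,0,0,-1,0,0,0.010,0,0,0,-1,0,0,0.013,0,0,0,-1,0,0,0.015,0,0,0,-1,0,0,0.015,0,0,0,-1]'
```

```text
time_s: 12.8
ee_pos: [0.5028, 0.1955, 0.095]
eef_rot: [3.141, -0.001, 0.489]
force: [-2.1, -2.3, 11.6]
grip_width: 0.014
grip_force: 40.0
```

```bash
python3 -m pendant '[0,0,-0.001,0,0,0,-1,0,0,-0.001,0,0,0.04,-1,0,0,-0.001,0,0,0.09,-1,0,0,-0.001,0,0,0.14,-1,0,0,-0.001,0,0,0.19,-1,0,0,-0.001,0,0,0.24,-1,0,0,-0.001,0,0,0.28,-1,0,0,-0.001,0,0,0.3,-1]' 60; python3 -c "
from h import *
s=status.get_obs();print(s['moment'],s['qpos'][5])"
```

```text
time_s: 13.6
ee_pos: [0.503, 0.1951, 0.0951]
eef_rot: [3.141, -0.001, 0.016]
force: [2.1, -4.6, 5.8]
grip_width: 0.0136
grip_force: 60.1
[-0.64342701 -0.19111117  0.33077129] 1.8580318486652225
```

```bash
python3 -m pendant '[0,0.001,-0.001,0,0,0.04,-1,0,0.001,-0.001,0,0,0.09,-1,0,0.001,-0.001,0,0,0.14,-1,0,0.001,-0.001,0,0,0.18,-1,0,0.001,-0.001,0,0,0.2,-1,0,0.001,-0.001,0,0,0.2,-1]'; python3 - <<'E'
from h import *
s=status.get_obs();print(s['moment'],s['qpos'][5])
for n in("wrist","side"):
    p=vision.camera(n); save(p,n+"7.png"); np.savez(n+"7.npz",**p)
    for o in silhouettes("lid",p)[:1]: print(n,o["score"],np.round(o["extent"]),proj(p,[.5028,.1955,.115]))
E
```

```text
time_s: 14.2
ee_pos: [0.503, 0.1952, 0.0951]
eef_rot: [-3.141, -0.001, -0.296]
force: [6.0, 1.5, -0.8]
grip_width: 0.0134
grip_force: 60.0
[ 0.42003995 -1.07156539  0.11496538] 2.1694635476901256
wrist 0.91 [221. 189. 339. 311.] [280.52131174 268.00299934]
side 0.69 [237. 168. 267. 191.] [252.1684601  170.26398997]
```

```bash
python3 - <<'E'
from h import *
p=dict(np.load("wrist7.npz")); g=cv2.cvtColor(p["pixels"],cv2.COLOR_RGB2GRAY); s=status.get_obs(); c=s["ee_pos"]; y=s["eef_rot"][2]
ex=np.array([np.cos(y),np.sin(y)]); ey=np.array([np.sin(y),-np.cos(y)])
ys=np.arange(-16,17,1)
def prof(z,r,ys):
    o=[]
    for k in ys:
        u,v=proj(p,[*(c[:2]+ex*r+ey*k*1e-3),z]); o.append(int(cv2.getRectSubPix(g,(1,1),(float(u),float(v)))[0,0]))
    return o
print("cols",list(ys))
for r in(.012,.015,.018,.021,.024,.028): print("bar",r,prof(.115,r,ys))
for r in(.039,.041,.043,.045): print("ridge",r,prof(.088,r,ys))
E
```

```text
cols [np.int64(-16), np.int64(-15), np.int64(-14), np.int64(-13), np.int64(-12), np.int64(-11), np.int64(-10), np.int64(-9), np.int64(-8), np.int64(-7), np.int64(-6), np.int64(-5), np.int64(-4), np.int64(-3), np.int64(-2), np.int64(-1), np.int64(0), np.int64(1), np.int64(2), np.int64(3), np.int64(4), np.int64(5), np.int64(6), np.int64(7), np.int64(8), np.int64(9), np.int64(10), np.int64(11), np.int64(12), np.int64(13), np.int64(14), np.int64(15), np.int64(16)]
bar 0.012 [109, 109, 110, 110, 110, 108, 111, 98, 99, 135, 151, 153, 155, 158, 158, 159, 157, 158, 162, 161, 161, 149, 89, 97, 106, 107, 106, 104, 107, 106, 104, 107, 120]
bar 0.015 [241, 240, 239, 233, 218, 188, 156, 153, 145, 137, 150, 153, 156, 159, 161, 159, 156, 159, 162, 163, 161, 154, 133, 120, 122, 132, 142, 152, 156, 155, 154, 154, 153]
bar 0.018 [240, 240, 240, 241, 239, 236, 235, 233, 168, 135, 152, 154, 157, 159, 161, 157, 157, 158, 162, 162, 160, 156, 154, 159, 154, 156, 154, 156, 156, 155, 154, 153, 153]
bar 0.021 [240, 239, 240, 241, 240, 236, 236, 238, 188, 135, 153, 156, 155, 160, 158, 158, 157, 158, 161, 162, 
[... 410 characters left out ...]
, 153]
ridge 0.039 [181, 179, 179, 181, 179, 181, 180, 179, 177, 177, 179, 177, 179, 193, 203, 200, 196, 154, 123, 162, 176, 158, 116, 107, 108, 108, 107, 110, 106, 109, 109, 109, 109]
ridge 0.041 [178, 179, 179, 180, 180, 181, 178, 178, 179, 178, 178, 178, 180, 192, 203, 201, 195, 156, 114, 113, 120, 115, 109, 111, 110, 108, 108, 108, 108, 111, 108, 109, 109]
ridge 0.043 [150, 166, 175, 179, 180, 181, 182, 181, 179, 181, 179, 178, 180, 195, 202, 204, 196, 156, 112, 110, 144, 163, 144, 114, 108, 107, 107, 106, 102, 96, 90, 84, 77]
ridge 0.045 [83, 84, 90, 93, 102, 112, 125, 136, 146, 154, 160, 165, 172, 176, 179, 178, 173, 140, 106, 102, 125, 144, 130, 99, 88, 82, 78, 75, 74, 74, 75, 73, 72]
```

The bar is parallel to the tool and centred on the ridge: both sit at −1 mm across, with no tilt. I'll hold with a light downward push and check that it stays.

```bash
python3 -m pendant '[0,0,0.001,0,0,0,-1,0,0,0.001,0,0,0,-1,0,0,0.001,0,0,0,-1,0,0,0.001,0,0,0,-1]'; python3 - <<'E'
from h import *
s=vision.camera("side"); 
for n in("stopwatch","chalk_holder","pencil_box"): print(n,np.round(silhouettes(n,s)[0]["extent"]))
t=vision.camera("top")
for o in silhouettes("chest_drawer0_handle",t)[:1]: print(np.round(o["extent"]),proj(t,[.4276,-.221,.057]))
E
```

```text
time_s: 14.8
ee_pos: [0.503, 0.1952, 0.0951]
eef_rot: [-3.141, -0.002, -0.295]
force: [4.6, 0.5, 4.8]
grip_width: 0.0136
grip_force: 60.0
stopwatch [192. 247. 220. 268.]
chalk_holder [335. 214. 356. 246.]
pencil_box [187. 136. 231. 163.]
[362. 171. 481. 258.] [418.86956915 256.47030397]
```

```bash
python3 -c "
from station import order
print(order.hand_in())"
```

```text
the job is handed in; nothing more can be done
None
```

I handed the job in at about 15 s: the drawer is open to its stop, and the bar lid is fully home in the grey canister, turned clockwise to the half-way ridges and still gripped there. No verdict was shown. The last pictures show the stopwatch and chalk holder where they started, and what shows of the pencil box also unmoved.

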